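# Turn over the power supply's status flag

### The arm

A 6-joint arm with a two-finger parallel gripper is mounted at the origin on the work surface. World frame = base frame: x ahead of the robot, y to its left, z up, the work surface at z = 0. Lengths are in m, angles in rad, forces in N, time in s.
With the tool pointing down it reaches from about 0.225 to 0.875 m from the base axis. Payload 3.4 kg.
Tool frame: the origin (TCP) lies at the very end of the fingers, on their centre line; the grasp point (between the pads) lies 19 mm behind it; z points along the fingers, y is the direction in which the jaws open and shut (so a half turn about z gives the same grasp; the last joint's range is limited). The gripper opens to 85 mm and grips with 20 to 120 N. Pads are 22 mm wide; open, the fingers measure 114 mm over their backs; the gripper's body (76 mm by 85 mm) begins 54 mm behind the grasp point. The pads swing forward as they close: fully open they stand 13 mm farther back than shut.
Start: joints at [-1.462, 0.276, 1.505, -0, 1.361, -0.121], TCP at [0.131, -0.56, 0.231] pointing down, gripper open.
Joint ranges: [-2.89, 2.89], [-0.75, 2.08], [0.22, 2.7], [-1.18, 4.32], [0.11, 2.71], [-2.7, 2.7]. Speed limits (rad/s): [2.57, 2.57, 3.14, 3.14, 3.14, 3.14].

### API

Orientations are given as a unit quaternion [w, x, y, z].
In Python, from rig import telemetry, imaging, manip, finder gives the robot as it stands.
- The arm moves only by the tool arm_command, never from a script. Its argument "steps" is a list of rows, each a list of 3 entries, a list of its own where there are three numbers: the turn, a rotation vector about the world's x, y, z in rad, then the shift along the world's x, y, z in mm, then the closure in counts, from 0 (fully open) to 255 (shut). In form: [[[rx, ry, rz], [dx, dy, dz], grip], ...]. A call has 1 to 20 rows; each row shifts and turns the commanded pose from where the row before left it; what a row does not reach is not made up. A row lasts 1/8 s, in which the tool goes at most 62.5 mm and 10.7 degrees, less where a joint would pass 70% of its speed; a pose out of reach is approached as far as the arm can. A call is refused whole if a number of a shift passes 62.5 or a number of a turn 0.188, either way. A call with a gripper value outside its range is refused whole. The fingers move at their own pace and stop on an object; "newtons" is the grip in N (left out, the last holds). Time passes only in rows, so rows that do not move let the fingers close. It gives the time, the measured TCP pose, the force and the opening at its end, in the units of the state.
- telemetry.get_state(): the state, without advancing time (a new reading comes with each control period).
- imaging.get_image(name): name is "scene" or "top" or "wrist"; returns the picture (384x512x3 uint8, blue, green, red); there is no depth.
- imaging.camera_params(name): a dict with "intrinsics" (3x3 intrinsics, pixels), "R" (3x3) and "t" (3): a world point X has camera coordinates R X + t. Camera axes: x right, y down, z forward; pixel columns grow to the right and rows downward; lengths in m; the calibration is good to about 2 mm. A picture is of the moment at which its call begins: read the wrist's pose just before it. camera_params takes no time and is no camera call; for the wrist camera it gives the pose at the moment of the call.
- manip.sign_off(): hands the job in, once; it reports no verdict.
Trained networks look in the newest picture that a camera, given by its name, has taken for a name from the list of things; names that differ only in an ending like _2 or _b are one class to them, and where a whole thing is asked for, a point or a joint stands for the part that bears it (a point fixed in the world has none). Each returns a list of dicts, best first, with "score" (0 to 1); they miss things now and then, are a little off and sometimes report something else, mostly with a low value. They report only what shows in the picture. A call takes as long as a camera call. They do not tell look-alikes from the thing itself.
- finder.cut_out(camera, thing): "pixels" (384x512 bool, what is visible of it) and "extent" ([left, top, width, height] in pixels, round what is visible of it).
The state is a dict: "clock": time; "qpos": joint angles; "qd": joint speeds; "effort": joint torques, N m; "position": TCP position; "ee_rot": TCP orientation; "contact_force": force on the tool from outside, world axes, zero at the start; "moment": the same for the moment, N m; "width": finger opening in m.
Only numpy, scipy, OpenCV 4.12 (cv2) and the standard library are available. Lean on these libraries where they do the work, as an engineer would, in place of code of your own. Each camera call takes 0.05 s, during which the arm holds its last target.

### The job

The bench power supply has passed its check: with a fingertip, push the flag on the stand in front of it up and over its pivot until it lies flat on the far side with its two-bar face up, then take the hand away. Push it steadily, do not flick it over; do not pick up, tip or shift its stand, and leave the flag and stand of the parts tray and the loose things on the bench as they are.

Things in the scene. Friction and masses are not known exactly. Their poses are not given: they have to be found in the camera images.
- supply_front (a point): bench power supply, fixed: black case 150 (x) x 220 (y) x 106 mm high, with a wire handle up to 129 mm, grey front panel with sockets and a dial towards the robot. This point: middle of the front panel, 50 mm above the bench. Its flag stand is in front of it, nearer the robot, its centre about 170 mm away.
- tray_front (a point): parts tray, fixed: open wooden box 150 x 220 x 55 mm with a few parts in it. This point: middle of the front wall, 50 mm above the bench. The other flag stand is in front of it, its centre about 170 mm away.
- supply_stand: power supply's flag stand, loose, 0.9 kg: base plate 150 x 120 x 10 mm, two posts (14 x 8 mm, 85 mm tall) at y = +-54 mm carry the flag's pivot. Origin: centre of the underside. x: horizontal, from the robot's side to the far side (the way the flag goes over); y: along the pivot, z up. Pivot axis: at x = 0, 75 mm above the bench. 
- supply_flag (a joint): hinge of the power supply's flag, rad. 0: flag level on the robot's side (stand -x), disc face up; pi/2: straight up; pi: level on the far side (stand +x), two-bar face up, at its stop. Friction hinge, 0.05 N m (about 0.7 N at the free edge): the flag stays at whatever angle it is left. Starts at 0 to 0.35. 
- supply_edge (a point): middle of the free edge of the power supply's flag, an aluminium plate 5 mm thick, 84 mm wide along the pivot, from 6 to 78 mm from the pivot axis, 50 g; the axis and this point lie in its mid-plane. x axis: from free edge to pivot; z: out of the disc face. Under its outer half is free space down to the base plate: a fingertip fits under the edge.
- tray_stand: parts tray's flag stand, loose, 0.9 kg: base plate 150 x 120 x 10 mm, two posts (14 x 8 mm, 85 mm tall) at y = +-54 mm carry the flag's pivot. Origin: centre of the underside. x: horizontal, from the robot's side to the far side (the way the flag goes over); y: along the pivot, z up. Pivot axis: at x = 0, 75 mm above the bench. To be left alone.
- tray_flag (a joint): hinge of the parts tray's flag, rad. 0: flag level on the robot's side (stand -x), disc face up; pi/2: straight up; pi: level on the far side (stand +x), two-bar face up, at its stop. Friction hinge, 0.05 N m (about 0.7 N at the free edge): the flag stays at whatever angle it is left. Starts at 0 to 0.35. To be left alone.
- tray_edge (a point): middle of the free edge of the parts tray's flag, an aluminium plate 5 mm thick, 84 mm wide along the pivot, from 6 to 78 mm from the pivot axis, 50 g; the axis and this point lie in its mid-plane. x axis: from free edge to pivot; z: out of the disc face. Under its outer half is free space down to the base plate: a fingertip fits under the edge.
- reel: loose green plastic reel, 60 mm diameter, 50 mm high, standing; origin: centre of the underside. Bystander.
- weight: loose brass weight, 40 mm diameter with a small knob, 56 mm high; origin: centre of the underside. Bystander.
- meter: loose grey hand-held meter lying flat, 140 x 75 x 32 mm, with a dial up to 38 mm; origin: centre of the underside. Bystander.
Mind the look-alikes: they are no part of the job. What is shaped like the supply_stand but yellow is not meant.

How it is judged:
By the outcome, as a careful person would: the job done as asked, in the order asked, and still so for the second after the job is handed in, with the robot touching nothing.
It also fails if it takes over 38 s, if anything falls off the work surface, if the arm or the gripper's body presses on something with over 40 N, if the wrist force passes 120 N, or if a joint passes its speed limit or range.

## Working session

There is one attempt and no reset: what is moved stays moved. The work goes in short steps, Python scripts to look and compute and a tool call to move; the robot and the scene stay as the last step left them, time stands still between calls to the robot, and variables do not carry over. Pictures are saved under pics/ and viewed, and the job is handed in when it is done.

Besides the shell and the picture viewer there is one more tool, called by a JSON object that holds its "name" and its "arguments", one argument or row to a line. arm_command: Moves the arm, as the interface text tells. Its arguments: {"type":"object","properties":{"steps":{"type":"array"},"newtons":{"type":"number"}},"required":["steps"]}

```bash
mkdir -p pics; python3 - <<'E'
from rig import telemetry, imaging
import cv2
for n in ("scene","top"):
    im=imaging.get_image(n); cv2.imwrite(f"pics/{n}0.png",im)
    p=imaging.camera_params(n); print(n,p["intrinsics"],p["R"],p["t"])
print(telemetry.get_state())
E
```

```text
scene [[439.8324009    0.         248.3973411 ]
 [  0.         439.8324009  183.30244964]
 [  0.           0.           1.        ]] [[ 0.45610006  0.88969954  0.0201857 ]
 [ 0.52353353 -0.24990664 -0.81453012]
 [-0.71964253  0.38207512 -0.57976998]] [-0.29665465 -0.23242954  1.79246078]
top [[494.39367935   0.         257.56174797]
 [  0.         494.39367935 191.83607127]
 [  0.           0.           1.        ]] [[-1.96205576e-02 -9.99805461e-01 -2.01854108e-03]
 [-9.92312889e-01  1.97201798e-02 -1.22173012e-01]
 [ 1.22189051e-01 -3.94078297e-04 -9.92506766e-01]] [0.06752887 0.53769239 1.66314047]
{'clock': 0.1, 'qpos': array([-1.46199302e+00,  2.76532277e-01,  1.50598525e+00, -1.48719271e-05,
        1.36068588e+00, -1.20970946e-01]), 'qd': array([-2.47380004e-04, -1.74860920e-03, -3.10776026e-03, -2.74853935e-04,
        5.03486528e-05, -9.05036143e-04]), 'effort': array([ 1.20177174e-03, -4.17699730e+01, -2.46406174e+01, -1.75725481e-04,
        5.78701045e-03,  4.63313707e-07]), 'position': array([ 0.13091674, -0.55943085,  0.23053438]), 'ee_rot': array([-8.05409007e-04,  9.93407229e-01,  1.14636069e-01, -2.37129056e-06]), 'contact_force': array([-0.70557259, -0.08087984,  0.49636049]), 'moment': array([0.00610976, 0.00454308, 0.03519447]), 'width': 0.08513228727507915}
```

View pics/scene0.png

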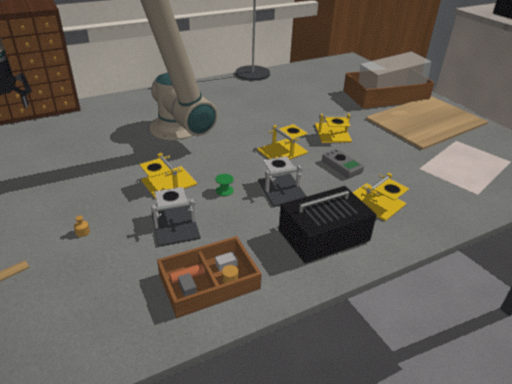

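View pics/top0.png

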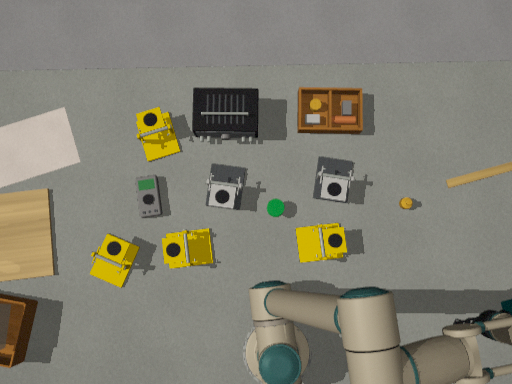

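The top image shows the supply at (225,112) with a dark-based stand in front of it at (225,188). Things it could be confused with:
- The tray's stand at (335,180).
- Yellow stands at (157,133), (188,248), (115,260) and (321,242).

I choose (225,188), because it is dark and directly in front of the supply.

```bash
python3 - <<'E'
from rig import telemetry, imaging, finder
import cv2, numpy as np
im=imaging.get_image("top")
for th in ("supply_stand","supply_flag","supply_edge"):
    for d in finder.cut_out("top",th): print(th,round(d["score"],2),d["extent"])
a=cv2.resize(im[150:225,190:265],None,fx=8,fy=8,interpolation=cv2.INTER_CUBIC); cv2.imwrite("pics/topc.png",a)
im=imaging.get_image("scene")
for th in ("supply_stand","supply_flag"):
    for d in finder.cut_out("scene",th): print(th,round(d["score"],2),d["extent"])
a=cv2.resize(im[145:215,245:320],None,fx=8,fy=8,interpolation=cv2.INTER_CUBIC); cv2.imwrite("pics/scenec.png",a)
E
```

```text
supply_stand 0.88 [295.4, 223.8, 49.2, 38.1]
supply_stand 0.87 [90.7, 231.8, 49.0, 57.5]
supply_stand 0.75 [164.8, 227.3, 49.5, 39.2]
supply_stand 0.69 [138.6, 106.1, 39.1, 52.7]
supply_stand 0.59 [204.4, 161.7, 38.4, 51.1]
supply_flag 0.94 [139.2, 105.8, 27.5, 28.4]
supply_flag 0.81 [322.1, 229.3, 24.2, 25.6]
supply_flag 0.8 [162.4, 233.3, 26.3, 31.5]
supply_flag 0.76 [93.3, 236.4, 38.6, 31.2]
supply_flag 0.65 [207.2, 179.8, 31.7, 26.8]
supply_edge 0.79 [161.4, 234.3, 26.9, 29.1]
supply_edge 0.73 [324.7, 227.8, 20.1, 29.2]
supply_edge 0.73 [131.7, 108.5, 34.5, 25.6]
supply_edge 0.56 [94.5, 234.4, 33.5, 30.5]
supply_stand 0.94 [263.0, 155.9, 42.7, 51.2]
supply_stand 0.91 [355.8, 172.1, 52.1, 51.5]
supply_stand 0.74 [318.9, 114.5, 34.2, 29.9]
supply_stand 0.71 [255.7, 123.5, 53.2, 38.2]
supply_stand 0.68 [139.2, 154.0, 61.5, 41.1]
supply_flag 0.82 [264.7, 156.8, 33.3, 20.9]
supply_flag 0.81 [141.4, 157.4, 26.8, 21.1]
supply_flag 0.8 [325.2, 111.5, 25.3, 18.5]
supply_flag 0.76 [279.1, 124.8, 27.8, 14.3]
supply_flag 0.76 [371.9, 181.0, 37.3, 19.0]
```

View pics/topc.png

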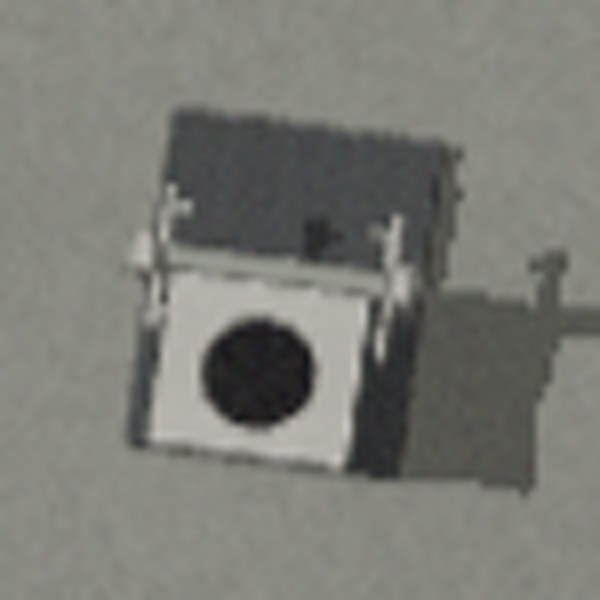

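View pics/scenec.png

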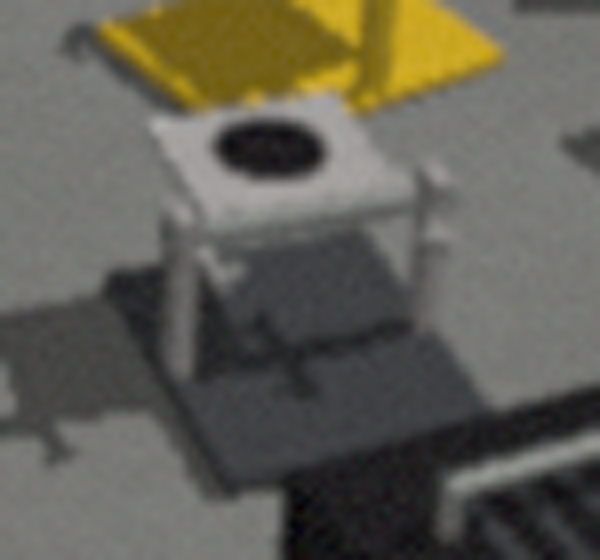

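```bash
cat > fit.py <<'E'
import numpy as np, cv2
from rig import imaging
from scipy.optimize import least_squares
P={n:imaging.camera_params(n) for n in ("top","scene")}
def proj(n,X):
    p=P[n]; c=np.asarray(X)@p["R"].T+p["t"]; q=c@p["intrinsics"].T; return q[:,:2]/q[:,2:]
def model(v,kind,a,b,c=0):
    x,y,psi,th=v
    if kind=="plate": l=[a,b,c]
    else: l=[-a*np.cos(th)-c*np.sin(th)*-1*0, b, .075+a*np.sin(th)]; l=np.array(l)+c*np.array([np.sin(th),0,np.cos(th)])
    cs,sn=np.cos(psi),np.sin(psi)
    return [x+cs*l[0]-sn*l[1], y+sn*l[0]+cs*l[1], l[2]]
E
python3 - <<'E'
from fit import *
obs=[]
def add(n,u,v,*m):
    o=(190,150) if n=="top" else (245,145)
    obs.append((n,o[0]+(u+.5)/8-.5,o[1]+(v+.5)/8-.5,m))
for u,v,a,b in((175,108,.075,.06),(458,148,.075,-.06),(130,445,-.075,.06),(403,477,-.075,-.06)): add("top",u,v,"plate",a,b,.01)
for u,v,a,b in((147,443,.078,.042),(355,470,.078,-.042),(170,278,.006,.042),(368,292,.006,-.042)): add("top",u,v,"flag",a,b,.0025)
for u,v,a,b in((150,122,.078,-.042),(345,95,.078,.042),(205,225,.006,-.042),(415,190,.006,.042)): add("scene",u,v,"flag",a,b,.0025)
for u,v,a,b in((235,490,.075,-.06),(495,410,.075,.06)): add("scene",u,v,"plate",a,b,.01)
def res(v): return np.concatenate([proj(n,[model(v,*m)])[0]-[u,w] for n,u,w,m in obs])
s=least_squares(res,[.5,.1,0,.1],loss="soft_l1"); print(s.x); print(res(s.x).reshape(-1,2).round(1))
for n in ("top","scene"):
    k=[o for o in obs if o[0]==n]
    f=lambda v:np.concatenate([proj(n,[model(v,*m)])[0]-[u,w] for n,u,w,m in k])
    print(n,least_squares(f,s.x,loss="soft_l1").x)
# local x dir, points
for th in (0,):print("edge",model(s.x,"flag",.078,0))
E
```

```text
[ 0.56454056  0.16854304 -0.15056093 -0.02368378]
[[-0.  -0.3]
 [-1.5 -0.9]
 [-0.6 -0.2]
 [-0.4  0.3]
 [ 0.4 -0.2]
 [-0.6 -0.3]
 [ 0.6 -0.9]
 [ 0.7  0.6]
 [-0.5  0.3]
 [-1.4 -0.2]
 [ 0.4 -1.4]
 [-1.6 -1.2]
 [-0.5 -1.8]
 [ 2.   1.4]]
top [ 0.5635132   0.16806316 -0.14779706  0.02569312]
scene [ 0.57077315  0.16635996 -0.16193462  0.03035999]
edge [np.float64(0.4874445951745745), np.float64(0.18023918808231437), np.float64(0.07315283750807035)]
```

{"name": "arm_command", "arguments": {
  "steps": [
    [[0, 0, 0], [20, 30, 2], 255],
    [[0, 0, 0], [28, 40, 2], 255],
    [[0, 0, 0], [28, 40, 3], 255],
    [[0, 0, 0], [28, 40, 3], 255],
    [[0, 0, -0.095], [28, 40, 3], 255],
    [[0, 0, -0.095], [28, 40, 3], 255],
    [[0, 0, -0.095], [28, 40, 2], 255],
    [[0, 0, -0.095], [28, 40, 2], 255],
    [[0, 0, 0], [5, 40, 0], 255],
    [[0, 0, 0], [5, 40, 0], 255],
    [[0, 0, 0], [5, 40, 0], 255],
    [[0, 0, 0], [5, 40, 0], 255],
    [[0, 0, 0], [5, 40, 0], 255],
    [[0, 0, 0], [5, 40, 0], 255],
    [[0, 0, 0], [5, 40, 0], 255],
    [[0, 0, 0], [5, 40, 0], 255],
    [[0, 0, 0], [5, 40, -10], 255],
    [[0, 0, 0], [4, 40, -10], 255],
    [[0, 0, 0], [4, 40, -10], 255],
    [[0, 0, 0], [0, 0, 0], 255]
  ]
}}

```text
clock: 2.95
position: [0.3996, 0.192, 0.2206]
ee_rot: [-0.0, 0.997, -0.073, -0.001]
contact_force: [0.3, -1.1, 0.0]
width: 0.0001
```

{"name": "arm_command", "arguments": {
  "steps": [
    [[-0.021, -0.138, 0], [0, 0, 0], 255],
    [[-0.021, -0.138, 0], [0, 0, 0], 255],
    [[-0.021, -0.138, 0], [0, 0, 0], 255],
    [[-0.021, -0.138, 0], [0, 0, 0], 255],
    [[-0.021, -0.138, 0], [0, 0, 0], 255],
    [[0, 0, 0], [0, 0, 0], 255]
  ]
}}

```text
clock: 3.7
position: [0.4066, 0.1715, 0.2343]
ee_rot: [0.017, 0.943, -0.062, 0.327]
contact_force: [0.2, 0.6, -0.8]
width: 0.0
```

```bash
python3 - <<'E'
from rig import telemetry, imaging
import cv2
s=telemetry.get_state(); print(s["position"],s["ee_rot"],s["qpos"])
p=imaging.camera_params("wrist"); print(p)
for n in ("wrist","scene"): cv2.imwrite(f"pics/{n}1.png",imaging.get_image(n))
E
```

```text
[0.40661961 0.17147472 0.23432613] [ 0.01742197  0.94283309 -0.06186588  0.32700895] [ 0.56578696 -0.1456119   2.17105054 -0.66872641  0.68301677  2.70308069]
{'intrinsics': array([[286.82255381,   0.        , 256.21416245],
       [  0.        , 286.82255381, 191.93198147],
       [  0.        ,   0.        ,   1.        ]]), 'R': array([[-0.1282986 , -0.99170408, -0.00790476],
       [-0.92156003,  0.12216133, -0.36851557],
       [ 0.36642405, -0.03999533, -0.92958797]]), 't': array([0.22380808, 0.46795053, 0.23289928])}
```

View pics/wrist1.png

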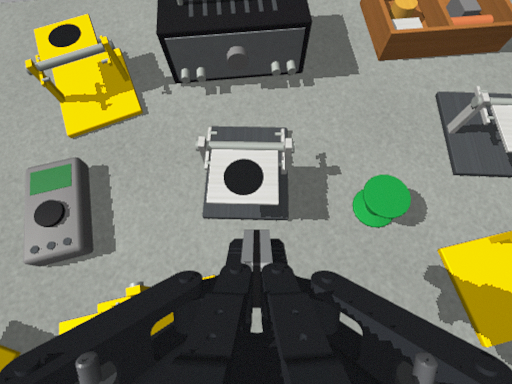

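View pics/scene1.png

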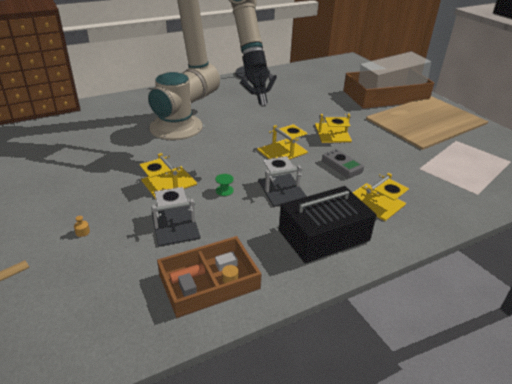

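Tilting took joint 6 to its limit, at 2.70. The same grasp turned half a turn about the tool axis puts it near -0.4, so I'll flip it. I'm also using this close wrist view to refine the stand's pose.

```bash
python3 - <<'E'
import cv2,numpy as np
from scipy.spatial.transform import Rotation as R
im=cv2.imread("pics/wrist1.png"); a=cv2.resize(im[115:230,190:300],None,fx=5,fy=5,interpolation=cv2.INTER_CUBIC); cv2.imwrite("pics/wc.png",a)
r=R.from_quat([0.94283309,-0.06186588,0.32700895,0.01742197]); print(r.as_matrix().round(3)); print((-0.18*r.as_matrix()[:,2]).round(4))
E
```

```text
[[ 0.778 -0.128  0.614]
 [-0.105 -0.992 -0.073]
 [ 0.619 -0.008 -0.786]]
[-0.1106  0.0132  0.1414]
```

View pics/wc.png

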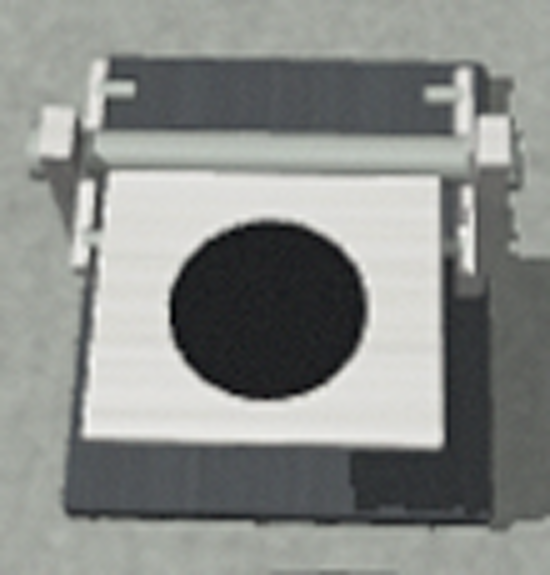

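```bash
python3 - <<'E'
from fit import *
P["wrist"]={'intrinsics': np.array([[286.82255381,0,256.21416245],[0,286.82255381,191.93198147],[0,0,1.]]), 'R': np.array([[-0.1282986 , -0.99170408, -0.00790476],[-0.92156003,  0.12216133, -0.36851557],[ 0.36642405, -0.03999533, -0.92958797]]), 't': np.array([0.22380808, 0.46795053, 0.23289928])}
obs=[]
def add(u,v,*m): obs.append(("wrist",190+(u+.5)/5-.5,115+(v+.5)/5-.5,m))
for u,v,a,b in((107,60,.075,.06),(483,67,.075,-.06),(68,511,-.075,.06),(490,516,-.075,-.06)): add(u,v,"plate",a,b,.01)
for u,v,a,b in((82,437,.078,.042),(443,445,.078,-.042),(108,170,.006,.042),(440,177,.006,-.042)): add(u,v,"flag",a,b,.0025)
f=lambda v:np.concatenate([proj(n,[model(v,*m)])[0]-[u,w] for n,u,w,m in obs])
s=least_squares(f,[.565,.168,-.15,0]); print(s.x); print(f(s.x).reshape(-1,2).round(1)); print(model(s.x,"flag",.078,0))
E
```

```text
[ 0.56255911  0.1667959  -0.150902    0.03735558]
[[-0.6 -1.1]
 [ 0.5 -1.4]
 [-1.6  0.4]
 [ 0.9  1. ]
 [-0.4  0.3]
 [ 0.6  0. ]
 [-0.2  0.1]
 [ 0.7 -0.2]]
[np.float64(0.4854993084841279), np.float64(0.1785134560671915), np.float64(0.0779130577722743)]
```

{"name": "arm_command", "arguments": {
  "steps": [
    [[-0.111, 0.013, 0.141], [0, 0, 0], 255],
    [[-0.111, 0.013, 0.141], [0, 0, 0], 255],
    [[-0.111, 0.013, 0.141], [0, 0, 0], 255],
    [[-0.111, 0.013, 0.141], [0, 0, 0], 255],
    [[-0.111, 0.013, 0.141], [0, 0, 0], 255],
    [[-0.111, 0.013, 0.141], [0, 0, 0], 255],
    [[-0.111, 0.013, 0.141], [0, 0, 0], 255],
    [[-0.111, 0.013, 0.141], [0, 0, 0], 255],
    [[-0.111, 0.013, 0.141], [0, 0, 0], 255],
    [[-0.111, 0.013, 0.141], [0, 0, 0], 255],
    [[-0.111, 0.013, 0.141], [0, 0, 0], 255],
    [[-0.111, 0.013, 0.141], [0, 0, 0], 255],
    [[-0.111, 0.013, 0.141], [0, 0, 0], 255],
    [[-0.111, 0.013, 0.141], [0, 0, 0], 255],
    [[-0.111, 0.013, 0.141], [0, 0, 0], 255],
    [[-0.111, 0.013, 0.141], [0, 0, 0], 255],
    [[-0.111, 0.013, 0.141], [0, 0, 0], 255],
    [[-0.05, 0.006, 0.064], [0, 0, 0], 255],
    [[0, 0, 0], [0, 0, 0], 255]
  ]
}}

```text
clock: 6.18
position: [0.4096, 0.1734, 0.2352]
ee_rot: [0.329, 0.064, 0.942, -0.016]
contact_force: [0.5, -0.0, -0.1]
width: -0.0004
```

```bash
cat > plan.py <<'E'
import numpy as np, sys, json
from scipy.spatial.transform import Rotation as R
from rig import telemetry
S=np.array([.563,.167]); psi=-.151
ex=np.array([np.cos(psi),np.sin(psi),0]); ey=np.array([-np.sin(psi),np.cos(psi),0]); ez=np.array([0,0,1.])
def pose(x,z,phi):  # stand-frame TCP x,z (mm), phi deg
    p=np.array([*S,0])+ex*x/1e3+ez*z/1e3
    c,s=np.cos(np.radians(phi)),np.sin(np.radians(phi))
    tz=c*ex-s*ez; return p,R.from_matrix(np.c_[np.cross(ey,tz),ey,tz])
def push(th,phi,r0=58,s=20,h=11):
    """TCP (x,z) for contact at flag angle th (deg)"""
    t,f=np.radians(th),np.radians(phi)
    u=np.array([-np.cos(t),np.sin(t)]); nf=np.array([-np.sin(t),-np.cos(t)])  # nf: outward normal of two-bar face
    d=np.array([np.cos(f),-np.sin(f)]); n=np.array([np.sin(f),np.cos(f)])
    piv=np.array([0,75.])
    if th<phi: # finger side on the edge
        E=piv+78*u+2.5*nf; return E+s*d-h*n
    # tip corners +-h n ; min dist to face =0
    low=min((h*n)@nf,(-h*n)@nf)
    # contact corner at r0
    k=h*n if (h*n)@nf<=(-h*n)@nf else -h*n
    # centre distance r measured by centre, keep smooth: centre's along-plate coordinate
    a0=(78-s)  # corner C coordinate when parallel
    cc=r0*u+ (2.5)*nf - k
    # use C-corner in plate coordinate unless other corner lower -> centre coordinate blend
    return piv+cc
def rows(way):
    st=telemetry.get_state(); p=np.array(st["position"]); q=st["ee_rot"]; r=R.from_quat([q[1],q[2],q[3],q[0]])
    out=[]
    for x,z,phi in way:
        P,Q=pose(x,z,phi)
        dr=(Q*r.inv()).as_rotvec().round(3); dp=((P-p)*1e3).round(1)
        out.append([dr.tolist(),dp.tolist(),255]); p=p+dp/1e3; r=R.from_rotvec(dr)*r
    return out
def interp(a,b,n): return [tuple(np.array(a)+(np.array(b)-a)*i/n) for i in range(1,n+1)]
def cur():
    st=telemetry.get_state(); p=st["position"]-np.array([*S,0]); q=st["ee_rot"]; tz=R.from_quat([q[1],q[2],q[3],q[0]]).as_matrix()[:,2]
    print("stand xyz",(np.array([p@ex,p@ey,p@ez])*1e3).round(1),"phi",np.degrees(np.arctan2(-tz[2],tz@ex)).round(1),"tz.y",round(float(tz@ey),3),"q",st["qpos"].round(2),"F",st["contact_force"].round(1),st["clock"])
E
python3 - <<'E'
from plan import *
cur()
W=interp((-150,200,50),(-140,40,50),5)+interp((-140,40,50),(-76,40,50),4)
W=[(-150,220,50)]+W
for r in rows(W): print(r)
for th in range(0,181,15): print(th,push(th,50+max(0,(th-50))*35/130).round(1))
E
```

```text
stand xyz [-152.7  -16.8  235.2] phi 51.5 tz.y 0.021 q [ 0.57 -0.14  2.17 -0.68  0.68 -0.42] F [ 0.5 -0.  -0.1] 6.175
[[-0.015, -0.024, -0.02], [5.1, 16.2, -15.2], 255]
[[0.0, -0.0, 0.0], [2.0, -0.3, -52.0], 255]
[[0.0, -0.0, 0.0], [2.0, -0.3, -32.0], 255]
[[0.0, -0.0, 0.0], [2.0, -0.3, -32.0], 255]
[[0.0, -0.0, 0.0], [2.0, -0.3, -32.0], 255]
[[0.0, -0.0, 0.0], [1.9, -0.3, -32.0], 255]
[[0.0, -0.0, 0.0], [15.8, -2.4, 0.0], 255]
[[0.0, -0.0, 0.0], [15.9, -2.4, 0.0], 255]
[[0.0, -0.0, 0.0], [15.8, -2.4, 0.0], 255]
[[0.0, -0.0, 0.0], [15.8, -2.4, 0.0], 255]
0 [-73.6  50.1]
15 [-71.6  70.4]
30 [-64.4  89.4]
45 [-52.5 106. ]
60 [-39.9 117.3]
75 [-26.6 124.3]
90 [-12.1 127.6]
105 [  2.6 127. ]
120 [ 16.6 122.5]
135 [ 28.7 114.5]
150 [ 38.3 103.7]
165 [44.5 90.7]
180 [69.  78.5]
```

{"name": "arm_command", "arguments": {
  "steps": [
    [[-0.015, -0.024, -0.02], [5, 16, -15], 255],
    [[0, 0, 0], [2, 0, -40], 255],
    [[0, 0, 0], [2, 0, -40], 255],
    [[0, 0, 0], [2, 0, -40], 255],
    [[0, 0, 0], [2, 0, -30], 255],
    [[0, 0, 0], [2, 0, -20], 255],
    [[0, 0, 0], [1, 0, -10], 255],
    [[0, 0, 0], [0, 0, 0], 255]
  ]
}}

```text
clock: 7.18
position: [0.4231, 0.2012, 0.091]
ee_rot: [0.305, 0.074, 0.949, -0.034]
contact_force: [0.3, 0.1, 0.1]
width: 0.0
```

```bash
python3 - <<'E'
from plan import *
import cv2
from rig import imaging
cur()
for n in ("wrist","scene"): cv2.imwrite(f"pics/{n}2.png",imaging.get_image(n))
im=cv2.imread("pics/scene2.png"); cv2.imwrite("pics/s2c.png",cv2.resize(im[60:220,220:340],None,fx=3.6,fy=3.6,interpolation=cv2.INTER_CUBIC))
E
```

```text
stand xyz [-143.4   12.8   91. ] phi 54.2 tz.y -0.022 q [ 0.63  0.17  2.32 -1.18  0.48  0.24] F [0.3 0.1 0.1] 7.175
```

View pics/wrist2.png

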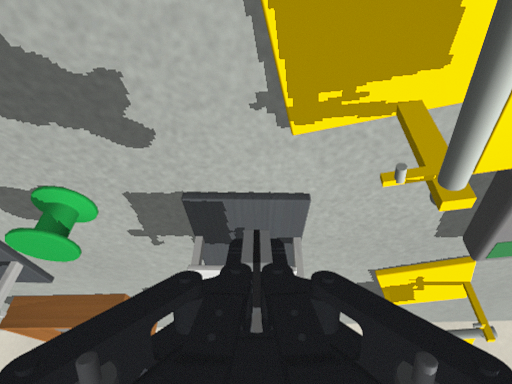

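View pics/s2c.png

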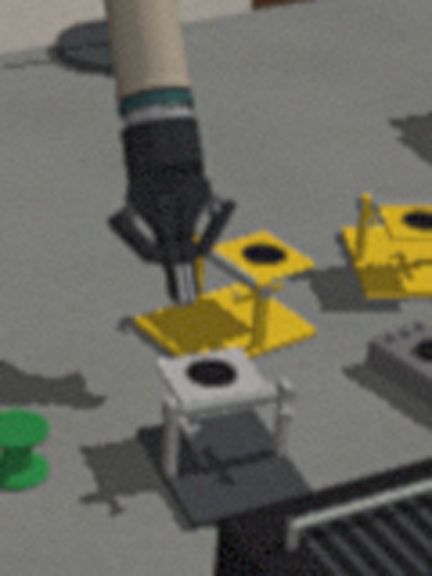

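Joint 4 is now at its limit of -1.18, because the tool is tilted out of the arm's plane. I'll fit a kinematic model from the recorded states and choose a finger heading with joint margin.

```bash
cat > kin.py <<'E'
import numpy as np
from scipy.spatial.transform import Rotation as R
from scipy.optimize import least_squares
def fk(q,k):
    H,L1,L2,L3,d,e=k
    Rz=lambda a:R.from_euler('z',a); Ry=lambda a:R.from_euler('y',a)
    r=Rz(q[0]); p=np.array([0,0,H]); p=p+r.apply([0,d,0])
    r=r*Ry(q[1]); p=p+r.apply([0,0,L1])
    r=r*Ry(q[2]); p=p+r.apply([e,0,L2])
    r=r*Rz(q[3])*Ry(q[4]); r=r*Rz(q[5]+KO); p=p+r.apply([0,0,L3])
    return p,r
KO=np.pi/2
D=[([-1.46199302e+00,2.76532277e-01,1.50598525e+00,0,1.36068588,-1.20970946e-01],[0.13091674,-0.55943085,0.23053438],[-8.05409007e-04,9.93407229e-01,1.14636069e-01,0]),
([0.56578696,-0.1456119,2.17105054,-0.66872641,0.68301677,2.70308069],[0.40661961,0.17147472,0.23432613],[0.01742197,0.94283309,-0.06186588,0.32700895])]
E
python3 - <<'E'
import kin; from kin import *
from rig import telemetry
s=telemetry.get_state(); D.append((s["qpos"],s["position"],s["ee_rot"]))
print([x.tolist() for x in (s["qpos"],s["position"],s["ee_rot"])])
f=lambda k:np.concatenate([fk(q,k)[0]-p for q,p,_ in D])
best=least_squares(f,[.3,.4,.4,.3,-.07,0],x_scale=.1); print(best.x.round(4),(f(best.x)*1e3).round(1))
for q,p,o in D:
    r=fk(q,best.x)[1]; print(r.as_matrix()[:,2].round(3),r.as_matrix()[:,1].round(3),R.from_quat([o[1],o[2],o[3],o[0]]).as_matrix()[:,2].round(3),R.from_quat([o[1],o[2],o[3],o[0]]).as_matrix()[:,1].round(3))
E
```

```text
[[0.6285066070539266, 0.16838276767040755, 2.3180041226037074, -1.177705641669003, 0.47935763654387764, 0.24269396202170057], [0.4227799997117676, 0.20111010572549717, 0.0912095157333889], [0.30539540186329545, 0.07401319810003541, 0.948747275532701, -0.03367940315739326]]
[0.1368 0.6297 0.4211 0.3645 0.0694 0.0604] [ 0.  0.  0. -0. -0. -0.  0. -0. -0.]
[-0.     0.002 -1.   ] [ 0.228 -0.974 -0.002] [-0.     0.002 -1.   ] [ 0.228 -0.974 -0.002]
[ 0.614 -0.073 -0.786] [-0.128 -0.992 -0.008] [ 0.614 -0.073 -0.786] [-0.128 -0.992 -0.008]
[ 0.575 -0.109 -0.811] [ 0.161  0.987 -0.019] [ 0.575 -0.109 -0.811] [ 0.161  0.987 -0.019]
```

```bash
cat >> kin.py <<'E'
K=[0.1368,0.6297,0.4211,0.3645,0.0694,0.0604]
s3=([0.6285066070539266, 0.16838276767040755, 2.3180041226037074, -1.177705641669003, 0.47935763654387764, 0.24269396202170057], [0.4227799997117676, 0.20111010572549717, 0.0912095157333889])
K=least_squares(lambda k:np.concatenate([fk(q,k)[0]-p for q,p in [d[:2] for d in D]+[s3]]),K).x
LO=np.array([-2.89,-.75,.22,-1.18,.11,-2.7]);HI=np.array([2.89,2.08,2.7,4.32,2.71,2.7])
def ik(p,r,q0):
    def f(q):
        P,Q=fk(q,K); return np.r_[(P-p)*10,(Q*r.inv()).as_rotvec()]
    best=None
    for z in (q0,):
        s=least_squares(f,np.clip(z,LO+.01,HI-.01),bounds=(LO,HI))
        if best is None or s.cost<best.cost: best=s
    return best.x,best.cost
E
cat >> plan.py <<'E'
def pose2(x,y,z,phie,dl):
    """stand xyz mm of TCP, projected pitch phie (deg), heading offset dl (deg)"""
    p=np.array([*S,0])+(ex*x+ey*y+ez*z)/1e3
    d=np.radians(dl); f=np.arctan(np.tan(np.radians(phie))*np.cos(d)) if phie<89.9 else np.pi/2
    hx=np.cos(d)*ex+np.sin(d)*ey; hy=np.cross(ez,hx)
    tz=np.cos(f)*hx-np.sin(f)*ez
    return p,R.from_matrix(np.c_[np.cross(hy,tz),hy,tz])
E
python3 - <<'E'
from plan import *; from kin import *
q0=np.array(s3[0])
for phie in (45,50,55,60):
  for dl in (0,15,25,33,40):
    o=[]
    for (x,y,z) in ((-135,0,42),(-73,0,45),(-12,0,127)):
        best=None
        for g in ([.6,.17,2.3,-.5,.5,0],[.5,.17,2.3,.5,.5,-1],[.5,.17,2.,0,1,-.5]):
            q,c=ik(*pose2(x,y,z,phie,dl),g)
            if best is None or c<best[1]: best=(q,c)
        o.append((best[0].round(2).tolist(),"ok" if best[1]<1e-6 else "BAD"))
    print(phie,dl,o)
E
```

```text
45 0 [([0.59, 0.27, 2.31, -1.18, 0.47, 0.26], 'BAD'), ([0.46, 0.3, 2.24, -1.18, 0.39, 0.13], 'BAD'), ([0.39, 0.2, 2.17, -1.18, 0.37, 0.02], 'BAD')]
45 15 [([0.34, 0.2, 2.39, -1.18, 0.11, -0.19], 'BAD'), ([0.29, 0.25, 2.31, -1.18, 0.11, -0.24], 'BAD'), ([0.24, 0.16, 2.24, -1.18, 0.11, -0.29], 'BAD')]
45 25 [([0.34, 0.19, 2.39, -1.18, 0.11, -0.33], 'BAD'), ([0.15, 0.24, 2.32, 1.02, 0.11, -2.7], 'BAD'), ([0.12, 0.15, 2.24, 1.01, 0.11, -2.7], 'BAD')]
45 33 [([0.19, 0.18, 2.4, 0.95, 0.11, -2.7], 'BAD'), ([0.16, 0.24, 2.31, 0.93, 0.11, -2.7], 'BAD'), ([0.11, 0.15, 2.23, 0.91, 0.14, -2.7], 'BAD')]
45 40 [([0.2, 0.18, 2.4, 0.87, 0.11, -2.7], 'BAD'), ([0.16, 0.24, 2.31, 0.84, 0.11, -2.7], 'BAD'), ([0.08, 0.15, 2.21, 0.82, 0.22, -2.7], 'BAD')]
50 0 [([0.56, 0.26, 2.32, -1.18, 0.42, 0.22], 'BAD'), ([0.44, 0.29, 2.25, -1.18, 0.35, 0.11], 'BAD'), ([0.38, 0.2, 2.18, -1.18, 0.36, 0.01], 'BAD')]
50 15 [([0.34, 0.2, 2.39, -1.18, 0.11, -0.19], 'BAD'), ([0.29, 0.25, 2.31, -1.18, 0.11, -0.24], 'BAD'), ([0.24, 0.17, 2.24, -1.18, 0.11, -0.29], 'BAD')]
50 25 [([0.34, 0.2, 2.39, -1.18, 0.11, -0.33], 'BAD'),
[... 1163 characters left out ...]
, 0.17], 'BAD'), ([0.4, 0.28, 2.25, -1.07, 0.3, -0.03], 'ok'), ([0.32, 0.2, 2.05, -0.52, 0.47, -0.68], 'ok')]
60 15 [([0.35, 0.21, 2.39, -1.18, 0.12, -0.18], 'BAD'), ([0.28, 0.26, 2.31, -1.13, 0.11, -0.29], 'BAD'), ([0.21, 0.17, 2.1, -0.15, 0.34, -1.34], 'ok')]
60 25 [([0.19, 0.19, 2.41, 1.04, 0.11, -2.7], 'BAD'), ([0.15, 0.25, 2.32, 1.01, 0.11, -2.7], 'BAD'), ([0.12, 0.16, 2.14, 0.31, 0.3, -2.0], 'ok')]
60 33 [([0.19, 0.19, 2.4, 0.94, 0.11, -2.7], 'BAD'), ([0.15, 0.25, 2.31, 0.9, 0.13, -2.7], 'BAD'), ([0.04, 0.16, 2.16, 0.72, 0.33, -2.59], 'ok')]
60 40 [([0.19, 0.19, 2.39, 0.84, 0.13, -2.7], 'BAD'), ([0.12, 0.24, 2.29, 0.79, 0.19, -2.7], 'BAD'), ([0.01, 0.16, 2.14, 0.73, 0.4, -2.7], 'BAD')]
```

```bash
python3 - <<'E'
from plan import *; from kin import *
import itertools
def dirq(p,tz,q0):
    # position + direction only, roll free
    def f(q):
        P,Q=fk(q,K); return np.r_[(P-p)*10,Q.as_matrix()[:,2]-tz,(np.r_[q[5]]+.5)*1e-4]
    s=least_squares(f,np.clip(q0,LO+.05,HI-.05),bounds=(LO+.04,HI-.04)); return s.x,s.cost
for phie in (45,50,55,60,65):
  for y in (-25,0,20):
   for dl in (-20,-10,0,5,10,40,50,60):
    th,h,s=0.0,13,18
    f=np.radians(phie); d=np.array([np.cos(f),-np.sin(f)]); n=np.array([np.sin(f),np.cos(f)])
    P=np.array([-78,74.])+s*d-h*n
    p,r=pose2(P[0],y,P[1],phie,dl); tz=r.as_matrix()[:,2]
    b=min((dirq(p,tz,g) for g in ([.5,.2,2.3,-.5,.5,0],[.2,.2,2.3,1,.3,-1],[.3,.2,2.3,2,.5,-2])),key=lambda t:t[1])
    if b[1]<1e-6: print(phie,y,dl,P.round(0),b[0].round(2))
E
```

```text
45 -25 0 [-74.  52.] [ 0.46  0.35  2.47  4.04  0.55 -0.5 ]
45 -25 5 [-74.  52.] [ 0.39  0.34  2.51  3.8   0.54 -0.5 ]
45 -25 10 [-74.  52.] [ 0.32  0.34  2.54  3.55  0.55 -0.5 ]
45 -25 50 [-74.  52.] [-0.46  0.58  2.64  2.    1.03 -0.5 ]
45 -25 60 [-74.  52.] [-0.58  0.68  2.57  1.72  1.12 -0.5 ]
45 0 0 [-74.  52.] [ 0.53  0.36  2.43  4.16  0.55 -0.5 ]
45 0 5 [-74.  52.] [ 0.47  0.35  2.46  3.93  0.53 -0.5 ]
45 0 10 [-74.  52.] [ 0.4   0.35  2.5   3.68  0.53 -0.5 ]
45 0 40 [-74.  52.] [-0.17  0.48  2.65  2.42  0.91 -0.5 ]
45 0 50 [-74.  52.] [-0.36  0.58  2.64  2.1   1.04 -0.5 ]
45 0 60 [-74.  52.] [-0.5   0.68  2.58  1.8   1.13 -0.5 ]
45 20 0 [-74.  52.] [ 0.58  0.37  2.39  4.26  0.55 -0.5 ]
45 20 5 [-74.  52.] [ 0.52  0.36  2.43  4.04  0.52 -0.5 ]
45 20 10 [-74.  52.] [ 0.46  0.36  2.47  3.79  0.52 -0.5 ]
45 20 40 [-74.  52.] [-0.09  0.48  2.64  2.49  0.9  -0.5 ]
45 20 50 [-74.  52.] [-0.29  0.58  2.64  2.17  1.04 -0.5 ]
45 20 60 [-74.  52.] [-0.43  0.68  2.58  1.87  1.14 -0.5 ]
50 -25 0 [-76.  52.] [ 0.42  0.3   2.41  4.26  0.4  -0.5 ]
50 -25 5 [-76.  52.] [ 0.36  0.29  2.44  4.  
[... 3559 characters left out ...]
0 10 [-82.  52.] [ 0.31  0.24  2.23 -0.46  0.27 -0.5 ]
65 0 40 [-82.  52.] [ 0.04  0.23  2.34  1.25  0.27 -0.5 ]
65 0 50 [-82.  52.] [-0.1   0.26  2.37  1.47  0.45 -0.5 ]
65 0 60 [-82.  52.] [-0.26  0.34  2.4   1.52  0.67 -0.5 ]
65 20 -20 [-82.  52.] [ 0.52  0.32  2.09 -0.73  0.6  -0.5 ]
65 20 -10 [-82.  52.] [ 0.47  0.29  2.13 -0.7   0.5  -0.5 ]
65 20 0 [-82.  52.] [ 0.41  0.27  2.17 -0.63  0.4  -0.5 ]
65 20 5 [-82.  52.] [ 0.39  0.26  2.19 -0.58  0.35 -0.5 ]
65 20 10 [-82.  52.] [ 0.35  0.25  2.21 -0.5   0.3  -0.5 ]
65 20 40 [-82.  52.] [ 0.1   0.24  2.32  1.23  0.24 -0.5 ]
65 20 50 [-82.  52.] [-0.04  0.27  2.36  1.51  0.42 -0.5 ]
65 20 60 [-82.  52.] [-0.2   0.34  2.39  1.57  0.65 -0.5 ]
```

```bash
cat >> plan.py <<'E'
def rows2(way,nd=0):
    st=telemetry.get_state(); p=np.array(st["position"]); q=st["ee_rot"]; r=R.from_quat([q[1],q[2],q[3],q[0]])
    from kin import ik
    qq=st["qpos"]; out=[]
    for w in way:
        P,Q=pose2(*w)
        dr=(Q*r.inv()).as_rotvec().round(3); dp=((P-p)*1e3).round(nd)
        p=p+dp/1e3; r=R.from_rotvec(dr)*r
        q2,c=ik(p,r,qq); v=np.abs(q2-qq).max()*8; qq=q2
        out.append([dr.tolist(),dp.tolist(),255]); print(np.round(w,0).tolist(),qq.round(2).tolist(),"%.1e v%.2f"%(c,v))
    print(json.dumps(out)); return out
E
python3 - <<'E'
from plan import *
W=interp((-143,12,91,54,-2),(-118,0,85,62,-15),3)+interp((-118,0,85,62,-15),(-110,0,42,62,-15),3)+interp((-110,0,42,62,-15),(-84,0,42,62,-15),3)
rows2(W)
E
```

```text
[-135.0, 8.0, 89.0, 57.0, -6.0] [0.6, 0.18, 2.27, -1.02, 0.51, 0.16] 4.3e-23 v1.23
[-126.0, 4.0, 87.0, 59.0, -11.0] [0.58, 0.2, 2.22, -0.89, 0.55, 0.07] 3.2e-26 v1.09
[-118.0, 0.0, 85.0, 62.0, -15.0] [0.55, 0.21, 2.17, -0.78, 0.6, 0.01] 1.6e-30 v0.87
[-115.0, 0.0, 71.0, 62.0, -15.0] [0.54, 0.24, 2.19, -0.83, 0.56, 0.07] 1.4e-29 v0.46
[-113.0, 0.0, 56.0, 62.0, -15.0] [0.54, 0.27, 2.21, -0.88, 0.53, 0.13] 1.7e-28 v0.47
[-110.0, 0.0, 42.0, 62.0, -15.0] [0.53, 0.3, 2.22, -0.95, 0.5, 0.19] 7.0e-25 v0.53
[-101.0, 0.0, 42.0, 62.0, -15.0] [0.52, 0.3, 2.21, -0.94, 0.5, 0.17] 6.9e-30 v0.16
[-93.0, 0.0, 42.0, 62.0, -15.0] [0.51, 0.31, 2.2, -0.93, 0.5, 0.15] 2.0e-29 v0.17
[-84.0, 0.0, 42.0, 62.0, -15.0] [0.49, 0.32, 2.18, -0.93, 0.5, 0.13] 2.2e-30 v0.15
[[[0.027, 0.035, -0.1], [8.0, -6.0, -2.0], 255], [[0.012, 0.04, -0.076], [8.0, -5.0, -2.0], 255], [[0.014, 0.037, -0.075], [8.0, -5.0, -2.0], 255], [[0.0, -0.0, -0.0], [2.0, -1.0, -15.0], 255], [[0.0, -0.0, -0.0], [3.0, -0.0, -14.0], 255], [[0.0, -0.0, -0.0], [2.0, -1.0, -14.0], 255], [[0.0, -0.0, -0.0], [9.0, -1.0, -0.0], 255], [[0.0, -0.0, -0.0], [9.0, -1.0, -0.0], 255], [[0.0, -0.0, -0.0], [8.0, -1.0, -0.0], 255]]
```

{"name": "arm_command", "arguments": {
  "steps": [
    [[0.027, 0.035, -0.1], [8, -6, -2], 255],
    [[0.012, 0.04, -0.076], [8, -5, -2], 255],
    [[0.014, 0.037, -0.075], [8, -5, -2], 255],
    [[0, 0, 0], [2, -1, -15], 255],
    [[0, 0, 0], [3, 0, -14], 255],
    [[0, 0, 0], [2, -1, -14], 255],
    [[0, 0, 0], [9, -1, 0], 255],
    [[0, 0, 0], [9, -1, 0], 255],
    [[0, 0, 0], [8, -1, 0], 255],
    [[0, 0, 0], [0, 0, 0], 255]
  ]
}}

```text
clock: 8.52
position: [0.4809, 0.1802, 0.0424]
ee_rot: [0.244, 0.199, 0.948, -0.051]
contact_force: [-0.1, -0.2, -0.0]
width: -0.0001
```

```bash
python3 - <<'E'
from plan import *
import cv2
from rig import imaging
cur()
for n in ("wrist","scene"): cv2.imwrite(f"pics/{n}3.png",imaging.get_image(n))
im=cv2.imread("pics/scene3.png"); cv2.imwrite("pics/s3c.png",cv2.resize(im[100:220,230:330],None,fx=5,fy=5,interpolation=cv2.INTER_CUBIC))
E
```

```text
stand xyz [-83.2   0.7  42.4] phi 62.0 tz.y -0.125 q [ 0.49  0.32  2.18 -0.92  0.5   0.13] F [-0.1 -0.2 -0. ] 8.525
```

View pics/wrist3.png

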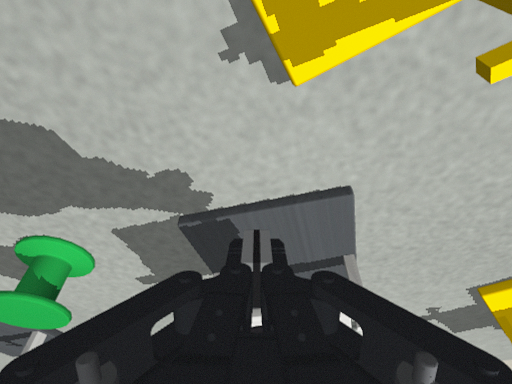

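View pics/s3c.png

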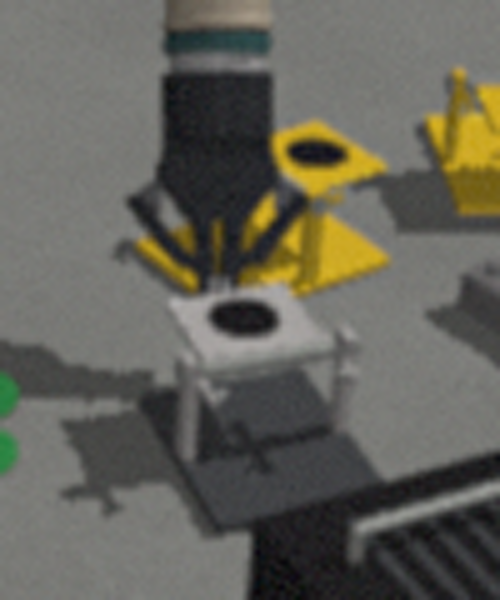

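```bash
cat >> plan.py <<'E'
def path(ths):
    W=[]
    for th in ths:
        g=max(0,(th-62)/118); phi=62+28*g; dl=-15*(1-g)
        x,z=push(th,phi,r0=60,s=18,h=12); W.append((x,0,z,phi,dl))
    return W
E
python3 - <<'E'
from plan import *
W=interp((-83,0,42,62,-15),path([0])[0],2)+path(np.arange(4,73,4))
rows2(W)
E
```

```text
[-82.0, 0.0, 46.0, 62.0, -15.0] [0.49, 0.31, 2.18, -0.9, 0.5, 0.1] 1.0e-27 v0.24
[-80.0, 0.0, 51.0, 62.0, -15.0] [0.49, 0.3, 2.17, -0.89, 0.51, 0.08] 1.1e-29 v0.17
[-80.0, 0.0, 56.0, 62.0, -15.0] [0.49, 0.29, 2.16, -0.86, 0.52, 0.06] 9.5e-30 v0.19
[-80.0, 0.0, 62.0, 62.0, -15.0] [0.49, 0.28, 2.16, -0.84, 0.53, 0.03] 1.1e-28 v0.22
[-79.0, 0.0, 67.0, 62.0, -15.0] [0.49, 0.27, 2.15, -0.82, 0.54, 0.01] 4.4e-29 v0.19
[-78.0, 0.0, 73.0, 62.0, -15.0] [0.48, 0.27, 2.14, -0.8, 0.55, -0.02] 2.1e-29 v0.22
[-76.0, 0.0, 78.0, 62.0, -15.0] [0.48, 0.26, 2.13, -0.78, 0.56, -0.04] 4.3e-28 v0.19
[-74.0, 0.0, 83.0, 62.0, -15.0] [0.48, 0.25, 2.12, -0.76, 0.57, -0.07] 8.2e-30 v0.19
[-72.0, 0.0, 88.0, 62.0, -15.0] [0.48, 0.24, 2.11, -0.75, 0.58, -0.09] 1.0e-28 v0.18
[-70.0, 0.0, 93.0, 62.0, -15.0] [0.47, 0.24, 2.1, -0.73, 0.59, -0.11] 1.6e-28 v0.17
[-67.0, 0.0, 97.0, 62.0, -15.0] [0.47, 0.23, 2.09, -0.72, 0.6, -0.13] 1.2e-29 v0.16
[-64.0, 0.0, 102.0, 62.0, -15.0] [0.46, 0.23, 2.08, -0.7, 0.61, -0.15] 1.0e-27 v0.17
[-60.0, 0.0, 106.0, 62.0, -15.0] [0.46, 0.23, 2.07, -0.69, 0.62, -0.18] 1.6e-29 v0.17
[-56.0
[... 788 characters left out ...]
.0], [1.0, -0.0, 5.0], 255], [[-0.0, 0.0, -0.0], [1.0, -0.0, 6.0], 255], [[-0.0, 0.0, -0.0], [2.0, -0.0, 5.0], 255], [[-0.0, 0.0, -0.0], [2.0, -1.0, 5.0], 255], [[-0.0, 0.0, -0.0], [2.0, -0.0, 5.0], 255], [[-0.0, 0.0, -0.0], [2.0, -0.0, 5.0], 255], [[-0.0, 0.0, -0.0], [3.0, -1.0, 4.0], 255], [[-0.0, 0.0, -0.0], [3.0, -0.0, 5.0], 255], [[-0.0, 0.0, -0.0], [4.0, -1.0, 4.0], 255], [[-0.0, 0.0, -0.0], [4.0, -0.0, 4.0], 255], [[-0.0, 0.0, -0.0], [4.0, -1.0, 3.0], 255], [[-0.0, 0.0, -0.0], [4.0, -1.0, 4.0], 255], [[-0.0, 0.0, -0.0], [4.0, -0.0, 3.0], 255], [[0.003, 0.008, 0.004], [4.0, -1.0, 2.0], 255], [[0.007, 0.017, 0.009], [4.0, -1.0, 2.0], 255], [[0.007, 0.016, 0.009], [4.0, -0.0, 2.0], 255]]
```

{"name": "arm_command", "arguments": {
  "steps": [
    [[0, 0, 0], [3, -1, 5], 255],
    [[0, 0, 0], [1, 0, 4], 255],
    [[0, 0, 0], [0, 0, 5], 255],
    [[0, 0, 0], [0, 0, 6], 255],
    [[0, 0, 0], [1, 0, 5], 255],
    [[0, 0, 0], [1, 0, 6], 255],
    [[0, 0, 0], [2, 0, 5], 255],
    [[0, 0, 0], [2, -1, 5], 255]
  ]
}}

```text
clock: 9.62
position: [0.4891, 0.178, 0.0827]
ee_rot: [0.243, 0.198, 0.948, -0.051]
contact_force: [-3.7, 1.1, 0.2]
width: -0.0003
```

```bash
python3 - <<'E'
from plan import *
import cv2
from rig import imaging
cur()
for n in ("top","scene"): cv2.imwrite(f"pics/{n}4.png",imaging.get_image(n))
im=cv2.imread("pics/scene4.png"); cv2.imwrite("pics/s4c.png",cv2.resize(im[100:220,230:330],None,fx=5,fy=5,interpolation=cv2.INTER_CUBIC))
E
```

```text
stand xyz [-74.7  -0.2  82.7] phi 62.1 tz.y -0.126 q [ 0.48  0.25  2.12 -0.76  0.57 -0.07] F [-3.7  1.1  0.2] 9.625
```

View pics/s4c.png

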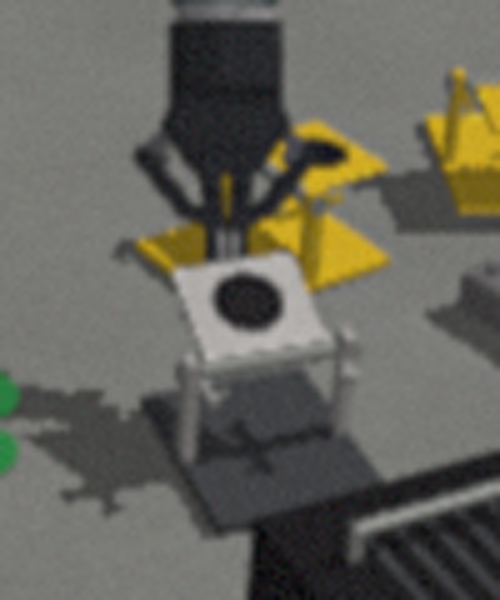

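The flag is lifting and the stand hasn't moved. The horizontal force of 3.7 N is more than I want, so I'll advance more upward than forward.

{"name": "arm_command", "arguments": {
  "steps": [
    [[0, 0, 0], [0, 0, 5], 255],
    [[0, 0, 0], [1, 0, 5], 255],
    [[0, 0, 0], [3, -1, 4], 255],
    [[0, 0, 0], [3, 0, 5], 255],
    [[0, 0, 0], [4, -1, 4], 255],
    [[0, 0, 0], [4, 0, 4], 255]
  ]
}}

```text
clock: 10.48
position: [0.5049, 0.1759, 0.11]
ee_rot: [0.243, 0.198, 0.948, -0.052]
contact_force: [-1.0, -0.6, 0.5]
width: -0.0004
```

```bash
python3 - <<'E'
from plan import *
import cv2
from rig import imaging
cur()
cv2.imwrite(f"pics/scene5.png",imaging.get_image("scene"))
im=cv2.imread("pics/scene5.png"); cv2.imwrite("pics/s5c.png",cv2.resize(im[100:220,230:330],None,fx=5,fy=5,interpolation=cv2.INTER_CUBIC))
a=cv2.imread("pics/scene3.png"); d=cv2.absdiff(a,im).max(2); print("plate-region diff",d[190:206,262:300].mean(), d[20:60,20:100].mean())
E
```

```text
stand xyz [-58.7   0.  110. ] phi 62.1 tz.y -0.126 q [ 0.46  0.22  2.06 -0.68  0.63 -0.19] F [-1.  -0.6  0.5] 10.475
plate-region diff 3.8782894736842106 3.813125
```

View pics/s5c.png

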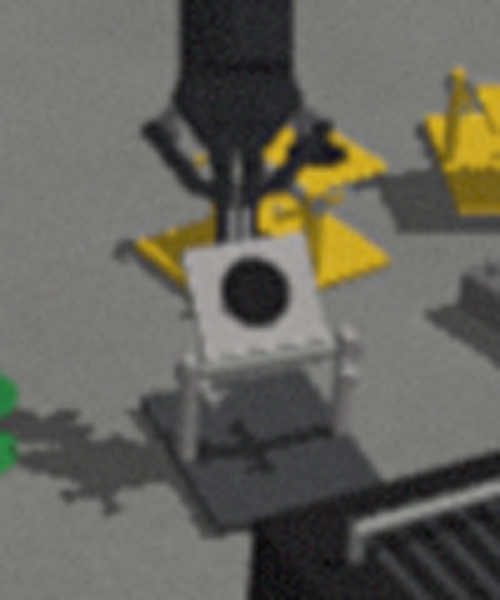

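```bash
python3 - <<'E'
from plan import *
W=path(np.arange(52,129,4)); rows2(W)
print()
E
```

```text
[-52.0, 0.0, 113.0, 62.0, -15.0] [0.45, 0.22, 2.05, -0.67, 0.64, -0.21] 1.0e-29 v0.15
[-48.0, 0.0, 117.0, 62.0, -15.0] [0.44, 0.22, 2.04, -0.66, 0.64, -0.23] 2.1e-17 v0.13
[-43.0, 0.0, 120.0, 62.0, -15.0] [0.44, 0.22, 2.03, -0.65, 0.65, -0.24] 2.0e-17 v0.13
[-39.0, 0.0, 122.0, 62.0, -15.0] [0.43, 0.22, 2.01, -0.62, 0.65, -0.29] 3.8e-26 v0.35
[-36.0, 0.0, 124.0, 63.0, -14.0] [0.41, 0.22, 2.0, -0.57, 0.66, -0.35] 1.1e-25 v0.52
[-32.0, 0.0, 126.0, 64.0, -14.0] [0.39, 0.22, 1.98, -0.53, 0.67, -0.41] 6.2e-27 v0.47
[-28.0, 0.0, 128.0, 65.0, -13.0] [0.38, 0.22, 1.96, -0.48, 0.68, -0.48] 1.8e-25 v0.51
[-24.0, 0.0, 129.0, 66.0, -13.0] [0.36, 0.23, 1.95, -0.45, 0.69, -0.53] 3.2e-27 v0.44
[-20.0, 0.0, 130.0, 67.0, -12.0] [0.35, 0.23, 1.93, -0.41, 0.71, -0.58] 1.4e-27 v0.41
[-16.0, 0.0, 130.0, 68.0, -12.0] [0.33, 0.24, 1.91, -0.37, 0.72, -0.64] 2.7e-27 v0.43
[-12.0, 0.0, 131.0, 69.0, -11.0] [0.32, 0.24, 1.9, -0.34, 0.73, -0.68] 3.0e-29 v0.37
[-7.0, 0.0, 131.0, 70.0, -11.0] [0.3, 0.25, 1.88, -0.31, 0.75, -0.73] 4.0e-29 v0.38
[-3.0, 0.0, 131.0, 71.0, -10.0] [0.29, 0.25, 1.87, -0.28, 0.76, -0.77] 3
[... 849 characters left out ...]
0, -0.0, 1.0], 255], [[0.007, 0.017, 0.009], [4.0, -1.0, 2.0], 255], [[0.006, 0.016, 0.008], [4.0, -1.0, 1.0], 255], [[0.006, 0.016, 0.009], [4.0, -0.0, 1.0], 255], [[0.006, 0.017, 0.009], [4.0, -1.0, 1.0], 255], [[0.006, 0.016, 0.009], [4.0, -0.0, 0.0], 255], [[0.006, 0.017, 0.009], [4.0, -1.0, 0.0], 255], [[0.006, 0.016, 0.009], [4.0, -1.0, -0.0], 255], [[0.005, 0.016, 0.009], [4.0, -0.0, -1.0], 255], [[0.006, 0.017, 0.008], [4.0, -1.0, -0.0], 255], [[0.005, 0.016, 0.009], [4.0, -0.0, -1.0], 255], [[0.005, 0.016, 0.009], [3.0, -1.0, -2.0], 255], [[0.005, 0.017, 0.009], [4.0, -1.0, -1.0], 255], [[0.004, 0.016, 0.009], [4.0, -0.0, -2.0], 255], [[0.005, 0.016, 0.009], [3.0, -1.0, -2.0], 255]]
```

{"name": "arm_command", "arguments": {
  "steps": [
    [[0, 0, 0], [5, -1, 3], 255],
    [[0, 0, 0], [4, -1, 3], 255],
    [[0, 0, 0], [4, -1, 3], 255],
    [[0.004, 0.009, 0.005], [4, 0, 3], 255],
    [[0.007, 0.016, 0.009], [4, -1, 2], 255],
    [[0.007, 0.016, 0.009], [4, 0, 1], 255],
    [[0.007, 0.017, 0.009], [4, -1, 2], 255],
    [[0.006, 0.016, 0.008], [4, -1, 1], 255],
    [[0.006, 0.016, 0.009], [4, 0, 1], 255],
    [[0.006, 0.017, 0.009], [4, -1, 1], 255],
    [[0.006, 0.016, 0.009], [4, 0, 0], 255],
    [[0.006, 0.017, 0.009], [4, -1, 0], 255]
  ]
}}

```text
clock: 12.02
position: [0.554, 0.168, 0.1299]
ee_rot: [0.172, 0.164, 0.971, -0.03]
contact_force: [-0.5, -0.5, 1.3]
width: -0.0002
```

```bash
python3 - <<'E'
from plan import *
import cv2
from rig import imaging
cur()
cv2.imwrite(f"pics/scene6.png",imaging.get_image("scene"))
im=cv2.imread("pics/scene6.png"); cv2.imwrite("pics/s6c.png",cv2.resize(im[100:220,230:330],None,fx=5,fy=5,interpolation=cv2.INTER_CUBIC))
a=cv2.imread("pics/scene3.png"); d=cv2.absdiff(a,im).max(2); print("plate-region diff",d[190:206,262:300].mean(), d[20:60,20:100].mean())
rows2(path(np.arange(100,181,4.0)))
E
```

```text
stand xyz [ -9.   -0.4 129.9] phi 70.2 tz.y -0.064 q [ 0.3   0.25  1.88 -0.31  0.75 -0.73] F [-0.5 -0.5  1.3] 12.025
plate-region diff 3.9161184210526314 3.86875
[-3.0, 0.0, 131.0, 71.0, -10.0] [0.29, 0.25, 1.87, -0.28, 0.76, -0.77] 1.3e-30 v0.31
[1.0, 0.0, 130.0, 72.0, -10.0] [0.28, 0.26, 1.85, -0.25, 0.78, -0.81] 6.3e-30 v0.34
[5.0, 0.0, 129.0, 73.0, -9.0] [0.27, 0.27, 1.83, -0.23, 0.8, -0.85] 7.0e-31 v0.32
[9.0, 0.0, 128.0, 74.0, -9.0] [0.26, 0.28, 1.82, -0.21, 0.81, -0.89] 8.9e-31 v0.28
[12.0, 0.0, 127.0, 75.0, -8.0] [0.25, 0.29, 1.8, -0.18, 0.83, -0.92] 1.7e-30 v0.29
[16.0, 0.0, 125.0, 76.0, -8.0] [0.24, 0.3, 1.78, -0.17, 0.84, -0.95] 5.9e-19 v0.25
[20.0, 0.0, 123.0, 77.0, -7.0] [0.23, 0.31, 1.77, -0.15, 0.86, -0.98] 1.0e-19 v0.23
[23.0, 0.0, 121.0, 78.0, -7.0] [0.22, 0.32, 1.75, -0.13, 0.88, -1.01] 5.2e-19 v0.23
[27.0, 0.0, 119.0, 79.0, -6.0] [0.21, 0.33, 1.74, -0.12, 0.89, -1.04] 6.5e-20 v0.22
[30.0, 0.0, 116.0, 80.0, -6.0] [0.2, 0.34, 1.73, -0.1, 0.91, -1.06] 1.3e-20 v0.19
[33.0, 0.0, 114.0, 81.0, -5.0] [0.19, 0.36, 1.71, -0.09, 0.92, -1.09] 9.9e-21 v0.20
[35.0, 0.0, 111.0, 8
[... 1133 characters left out ...]
1.0, -2.0], 255], [[0.005, 0.016, 0.009], [4.0, -0.0, -2.0], 255], [[0.004, 0.017, 0.009], [3.0, -1.0, -2.0], 255], [[0.004, 0.016, 0.009], [3.0, -0.0, -3.0], 255], [[0.004, 0.016, 0.009], [3.0, -1.0, -3.0], 255], [[0.004, 0.017, 0.009], [3.0, -0.0, -3.0], 255], [[0.004, 0.016, 0.009], [2.0, -1.0, -3.0], 255], [[0.004, 0.016, 0.009], [2.0, 0.0, -3.0], 255], [[0.003, 0.016, 0.008], [2.0, -0.0, -4.0], 255], [[0.003, 0.017, 0.009], [2.0, -0.0, -3.0], 255], [[0.004, 0.016, 0.009], [1.0, -1.0, -4.0], 255], [[0.003, 0.016, 0.009], [1.0, 0.0, -4.0], 255], [[0.002, 0.017, 0.009], [1.0, 0.0, -4.0], 255], [[0.003, 0.016, 0.009], [1.0, -0.0, -4.0], 255], [[0.003, 0.016, 0.009], [0.0, -0.0, -4.0], 255]]
```

View pics/s6c.png

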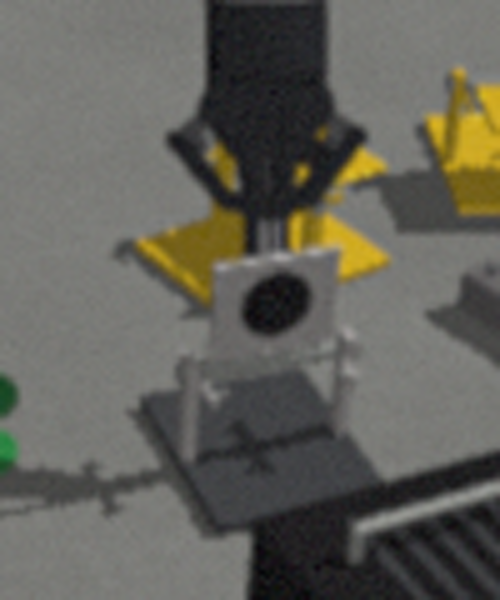

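{"name": "arm_command", "arguments": {
  "steps": [
    [[0.006, 0.015, 0.007], [4, 0, 0], 255],
    [[0.005, 0.017, 0.009], [4, -1, 0], 255],
    [[0.006, 0.016, 0.009], [4, -1, -1], 255],
    [[0.005, 0.016, 0.009], [4, 0, -1], 255],
    [[0.005, 0.017, 0.009], [4, -1, -1], 255],
    [[0.005, 0.016, 0.009], [4, 0, -2], 255],
    [[0.004, 0.016, 0.008], [3, -1, -2], 255],
    [[0.005, 0.016, 0.009], [4, 0, -2], 255],
    [[0.004, 0.017, 0.009], [3, -1, -2], 255],
    [[0.004, 0.016, 0.009], [3, 0, -3], 255],
    [[0.004, 0.016, 0.009], [3, -1, -3], 255],
    [[0.004, 0.017, 0.009], [3, 0, -3], 255],
    [[0.004, 0.016, 0.009], [2, -1, -3], 255],
    [[0.004, 0.016, 0.009], [2, 0, -3], 255]
  ]
}}

```text
clock: 13.82
position: [0.6009, 0.161, 0.1035]
ee_rot: [0.057, 0.106, 0.993, -0.006]
contact_force: [-1.0, -0.5, 0.8]
width: 0.0
```

```bash
python3 - <<'E'
from plan import *
import cv2
from rig import imaging
cur()
cv2.imwrite(f"pics/scene7.png",imaging.get_image("scene"))
im=cv2.imread("pics/scene7.png"); cv2.imwrite("pics/s7c.png",cv2.resize(im[100:220,230:330],None,fx=5,fy=5,interpolation=cv2.INTER_CUBIC))
rows2(path(np.arange(156,181,4.0)))
E
```

```text
stand xyz [ 38.3  -0.3 103.5] phi 83.4 tz.y -0.007 q [ 0.18  0.39  1.68 -0.05  0.97 -1.16] F [-1.  -0.5  0.8] 13.825
[42.0, 0.0, 100.0, 84.0, -3.0] [0.17, 0.4, 1.66, -0.04, 0.98, -1.17] 9.8e-21 v0.14
[44.0, 0.0, 97.0, 85.0, -3.0] [0.17, 0.42, 1.65, -0.03, 1.0, -1.19] 9.7e-22 v0.16
[45.0, 0.0, 93.0, 86.0, -2.0] [0.16, 0.43, 1.64, -0.03, 1.01, -1.21] 5.2e-22 v0.15
[46.0, 0.0, 89.0, 87.0, -2.0] [0.16, 0.44, 1.63, -0.02, 1.03, -1.23] 7.3e-22 v0.13
[47.0, 0.0, 85.0, 88.0, -1.0] [0.15, 0.45, 1.62, -0.01, 1.04, -1.24] 1.5e-21 v0.13
[48.0, 0.0, 81.0, 89.0, -1.0] [0.15, 0.46, 1.61, -0.01, 1.06, -1.26] 2.0e-21 v0.12
[48.0, 0.0, 78.0, 90.0, -0.0] [0.15, 0.47, 1.6, -0.0, 1.07, -1.27] 9.2e-22 v0.11
[[[0.003, 0.014, 0.008], [3.0, -0.0, -3.0], 255], [[0.004, 0.017, 0.009], [2.0, -0.0, -3.0], 255], [[0.003, 0.016, 0.009], [1.0, -1.0, -4.0], 255], [[0.003, 0.016, 0.009], [1.0, 0.0, -4.0], 255], [[0.003, 0.017, 0.009], [1.0, 0.0, -4.0], 255], [[0.002, 0.016, 0.009], [1.0, -0.0, -4.0], 255], [[0.003, 0.016, 0.008], [0.0, -0.0, -4.0], 255]]
```

View pics/s7c.png

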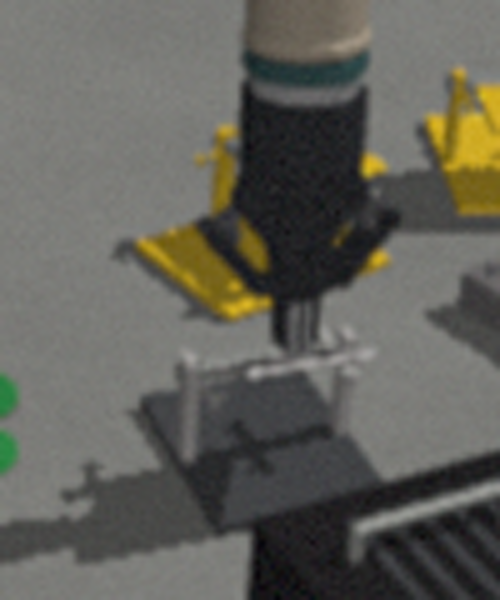

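{"name": "arm_command", "arguments": {
  "steps": [
    [[0.003, 0.014, 0.008], [3, 0, -3], 255],
    [[0.004, 0.017, 0.009], [2, 0, -3], 255],
    [[0.003, 0.016, 0.009], [1, -1, -4], 255],
    [[0.003, 0.016, 0.009], [1, 0, -4], 255],
    [[0.003, 0.017, 0.009], [1, 0, -4], 255],
    [[0.002, 0.016, 0.009], [1, 0, -3], 255],
    [[0, 0, 0], [0, 0, -2], 255]
  ]
}}

```text
clock: 14.75
position: [0.61, 0.16, 0.0803]
ee_rot: [0.009, 0.08, 0.997, -0.001]
contact_force: [0.2, -0.0, 0.6]
width: 0.0002
```

{"name": "arm_command", "arguments": {
  "steps": [
    [[0, 0, 0], [0, 0, -1], 255],
    [[0, 0, 0], [0, 0, -1], 255],
    [[0, 0, 0], [0, 0, -1], 255]
  ]
}}

```text
clock: 15.12
position: [0.6097, 0.1602, 0.0779]
ee_rot: [0.009, 0.08, 0.997, -0.001]
contact_force: [0.6, -0.1, 2.5]
width: -0.0002
```

{"name": "arm_command", "arguments": {
  "steps": [
    [[0, 0, 0], [0, 0, -1], 255],
    [[0, 0, 0], [0, 0, 0], 255]
  ]
}}

```text
clock: 15.38
position: [0.6098, 0.1602, 0.0776]
ee_rot: [0.009, 0.08, 0.997, -0.001]
contact_force: [-0.2, 0.2, 5.6]
width: -0.0004
```

The tip stopped at 77.6 mm, which is the expected height of the face at the stop (77.5 mm), and the force rose to 5.6 N. Retreating straight up.

{"name": "arm_command", "arguments": {
  "steps": [
    [[0, 0, 0], [0, 0, 5], 255],
    [[0, 0, 0], [0, 0, 20], 255],
    [[0, 0, 0], [0, 0, 40], 255],
    [[0, 0, 0], [-10, 0, 40], 255],
    [[0, 0, 0], [-40, -20, 40], 255],
    [[0, 0, 0], [-40, -20, 20], 255],
    [[0, 0, 0], [-40, -30, 0], 255],
    [[0, 0, 0], [-40, -40, 0], 255],
    [[0, 0, 0], [-20, -40, 0], 255],
    [[0, 0, 0], [0, -40, 0], 255],
    [[0, 0, 0], [0, -40, 0], 255],
    [[0, 0, 0], [0, 0, 0], 255]
  ]
}}

```text
clock: 16.88
position: [0.4196, -0.0719, 0.2417]
ee_rot: [0.009, 0.082, 0.997, -0.001]
contact_force: [0.4, 0.6, 0.6]
width: -0.0001
```

```bash
python3 - <<'E'
from plan import *
import cv2
from rig import imaging
cur()
for n in ("scene","top"): cv2.imwrite(f"pics/{n}8.png",imaging.get_image(n))
im=cv2.imread("pics/scene8.png"); a=cv2.resize(im[140:220,230:330],None,fx=5,fy=5,interpolation=cv2.INTER_CUBIC)
t=cv2.imread("pics/top8.png"); b=cv2.resize(t[150:225,190:265],(400,400),interpolation=cv2.INTER_CUBIC); t0=cv2.imread("pics/top0.png")
c=cv2.resize(t0[150:225,190:265],(400,400),interpolation=cv2.INTER_CUBIC)
cv2.imwrite("pics/f8.png",np.hstack([b,c])); cv2.imwrite("pics/f8s.png",a)
E
```

```text
stand xyz [-105.9 -257.8  241.7] phi 89.0 tz.y -0.001 q [-0.34  0.03  1.78  0.    1.31 -1.74] F [0.4 0.6 0.6] 16.875
```

View pics/f8.png

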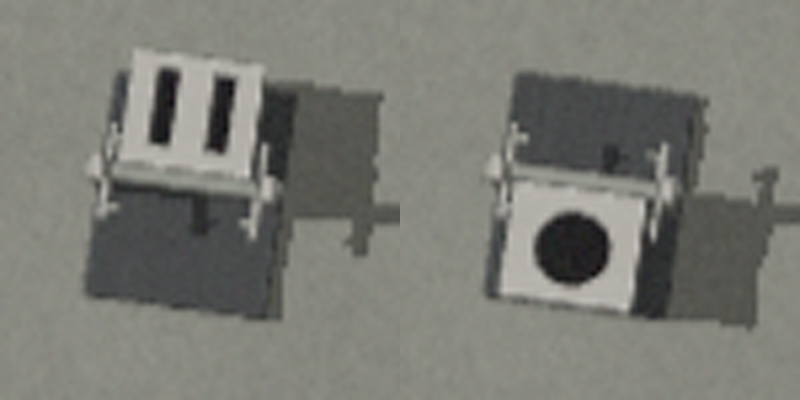

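View pics/f8s.png

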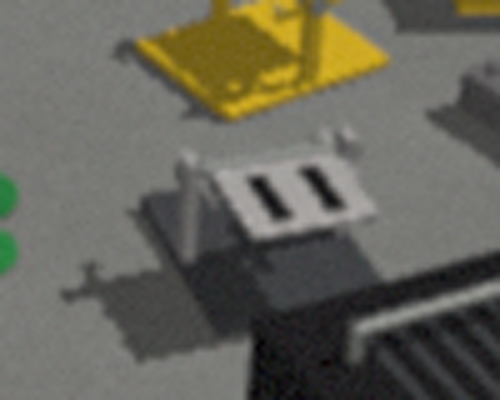

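View pics/top8.png

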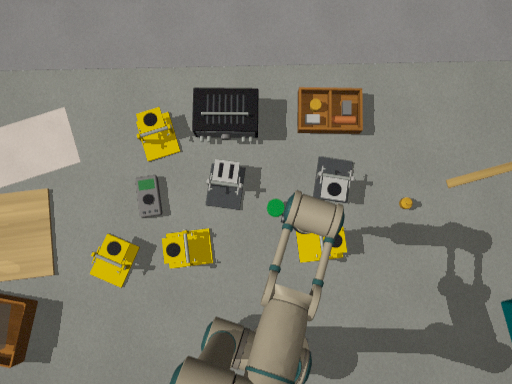

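The pictures show the two-bar face up, at top-image (226,172), and level. The posts and plate are at the same pixels as before, the tray's stand, reel, weight and meter haven't moved, and the hand is clear.

```bash
python3 -c "
from rig import manip
print(manip.sign_off())"
```

```text
the job is handed in; nothing more can be done
None
```

The power supply's flag now lies flat on the far side with its two-bar face up. I pushed it over steadily with the closed fingertips in about 7 s, including short stops to look. I then took the hand away and handed the job in at about 17 s.

- **At the stop:** the tip stopped at 77.6 mm, where the flag's face should be at 77.5 mm. The force rose to 5.6 N there, then I retreated straight up.
- **Stand:** its posts and plate sit at the same pixels as before in both cameras. During the push, image differences in the plate area stayed at noise level.
- **Other things:** the tray's flag and stand, the reel, the weight, the meter and the yellow stands look unmoved in the last top picture.

**What didn't go to plan:**
- My first two finger tilts ran into arm limits: joint 6 read 2.703 against its stated 2.70, and joint 4 reached -1.18. I turned the gripper half a turn, then used a steeper finger angle with more joint margin.
- Early in the push the sideways force reached 3.7 N. I changed to a more upward push, and the stand did not slide.

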